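# Crank the rolling mill shut

### The job

Take the loose crank from its wooden stand, set its hex socket onto the screw sunk in the well on top of the green rolling mill, and feel for the flats until it drops fully home. Then wind it clockwise (seen from above) until the upper roll comes to its stop. Press and turn gently, never forcing the mill, leave the crank standing on the screw, and leave the bowl, the finial and the tin alone.

Things in the scene. Friction and masses are not known exactly. Their poses are not given: they have to be found in the camera images.
- mill: Green bench rolling mill, fixed: base plate 150 x 190 mm (x, y), two side frames carrying the rolls, and a top block 100 x 174 mm with its flat top 150 mm above the bench. A round well 60 mm across goes down through the middle of the top block; the upright screw is sunk in it. Origin: under the centre of the base, z up.
- well (a point): Centre of the well's mouth, on the well's axis, level with the mill's top face, 150 mm above the bench; z up.
- screw (a point): On the well's axis, 30 mm below its rim: the flat shoulder of the dark hex screw head, 32 mm across flats, 37 mm across corners, 22 mm tall. A socket not lined up with the flats rests on it. A blunt cone on top (31.6 mm wide at its foot, 12 mm at its top, 10 mm tall) leads a socket in. Which way the flats point differs each time and is not measured: it must be felt.
- roll_mid (a point): Middle of the mill's upper steel roll (36 mm across, 110 mm long), straight below the well: 73.5 mm below the rim fully up, 80.0 mm at its solid lower stop; it starts 73.5 to 77.1 mm below. The screw lowers it 3.4 mm per radian clockwise (from above): 0.8 to 1.9 rad to the stop. The screw has a steady friction of about 0.22 N m and stays put under a light touch.
- crank: Loose steel crank, 0.3 to 0.6 kg, upright in the stand. Origin: centre of its underside, on its axis; z up, x towards the red knob. Hex socket open below, 28 mm deep, 34 mm between flats (two are square to x), 44 mm outside (51 over corners); 24 mm shaft above. Fully home, the origin is 48 mm below the well's rim, within 2 mm of its axis, with up to 7 degrees of play each way.
- crank_grip (a point): Middle of the grip block on the crank's axis, 88 mm above the crank's origin. The block is 30 mm (crank x) by 20 mm (crank y) and 36 mm tall, and stands on the crank's flat arm (22 mm wide, 60 to 70 mm above the origin, reaching 80 mm out along x).
- crank_knob (a point): Middle of the crank's red knob, 70 mm out from the axis along the crank's x, 91 mm above the crank's origin. The knob is round, upright, 18 mm across and 42 mm tall, stands on the arm and does not spin. Winding takes about 3 N here; 15 N or more against the stop is forcing it. A light push of 5 to 10 N is enough to seat the crank.
- stand: Wooden block 90 x 90 x 30 mm, fixed, origin under its centre; the crank stands in its round hole, 58 mm across and 18 mm deep, whose floor is 12 mm above the bench.
- bowl: Small silver bowl, 90 mm across, 45 mm tall, a bystander; origin under its centre.
- finial: Brass finial, 44 mm across, 82 mm tall, a bystander; origin under its centre.
- tin: Blue tin, 60 mm across, 70 mm tall, a bystander; origin under its centre.

How it is judged:
By the outcome, as a careful person would: the job done as asked, in the order asked, and still so for the second after the job is handed in, with the robot touching nothing.
It also fails if it takes over 72 s, if anything falls off the work surface, if the arm or the gripper's body presses on something with over 40 N, if the wrist force passes 120 N, or if a joint passes its speed limit or range.

### The arm

A 6-joint arm with a two-finger parallel gripper is mounted at the origin on the work surface. World frame = base frame: x ahead of the robot, y to its left, z up, the work surface at z = 0. Lengths are in m, angles in rad, forces in N, time in s.
With the tool pointing down it reaches from about 0.35 to 0.775 m from the base axis. Payload 7.3 kg.
Tool frame: the origin (TCP) lies at the very end of the fingers, on their centre line; the grasp point (between the pads) lies 19 mm behind it; z points along the fingers, y is the line along which they close (so a half turn about z gives the same grasp; the last joint's range is limited). The gripper opens to 92 mm and grips with 3 to 60 N. Pads are 19 mm wide; open, the fingers measure 130 mm over their backs; the gripper's body (75 mm by 190 mm) begins 47 mm behind the grasp point.
Start: joints at [-1.365, 0.342, 1.524, -0, 1.275, -0.146], TCP at [0.181, -0.493, 0.227] pointing down, gripper open.
Joint ranges: [-2.53, 2.53], [-0.77, 2.02], [0.04, 2.7], [-1, 4.14], [0.28, 2.66], [-3.11, 3.11]. Speed limits (rad/s): [2.57, 2.57, 3.14, 3.14, 3.14, 3.14].

### API

Orientations are given as [roll, pitch, yaw] about the fixed x, y, z axes, in that order (R = Rz(yaw) Ry(pitch) Rx(roll)).
In Python, from cell import robot gives the robot as it stands.
- The arm moves only by the tool apply_moves, never from a script. Its argument "motion" is text: rows parted by semicolons, each of 7 numbers parted by spaces: the opening in per cent of the stroke, from 0 (shut) to 100 (fully open), then the shift along the tool's x, y, z in cm, then the turn, a rotation vector about the tool's x, y, z in rad. A call has 1 to 20 rows; each row shifts and turns the commanded pose from where the row before left it, along the tool's axes as they then stand; what a row does not reach is not made up. A row lasts 1/8 s, in which the tool goes at most 62.5 mm and 10.7 degrees, less where a joint would pass 70% of its speed; a pose out of reach is approached as far as the arm can. A call with a gripper value outside its range is refused whole. The fingers move at their own pace and stop on an object; "force" is the grip in N (left out, the last holds). Time passes only in rows, so rows that do not move let the fingers close. It gives the time, the measured TCP pose, the force, the opening and the grip force at its end, in the units of the state.
- robot.observe(): the state, without advancing time (a new reading comes with each control period).
- robot.read_camera(name): name is "scene" or "top"; returns a dict with "img" (384x512x3 uint8, red, green, blue), "fovy" (degrees; the focal length in pixels is half the picture's height over the tangent of half this angle, whatever the lens; pixels are square), "cx", "cy" (the principal point, pixels), "k1" (the pictures are not rectified: a ray, as slopes to the right and down, at radius r is drawn at 1 + k1 r^2 times it, then the intrinsics apply), "R" (3x3) and "t" (3): a world point X has camera coordinates R X + t. Camera axes: x right, y down, z forward; pixel columns grow to the right and rows downward; lengths in m; the calibration is good to about 2 mm. A picture is of the moment at which its call begins. There is no depth.
- robot.hand_in(): hands the job in; it is judged then, once.
Trained networks look in a picture, given as the dict that the camera call returned (one of the last four; its "shot" number tells which), for a name from the list of things; names that differ only in an ending like _2 or _b are one class to them, and where a whole thing is asked for, a point or a joint stands for the part that bears it (a point fixed in the world has none). Each returns a list of dicts, best first, with "score" (0 to 1); they miss things now and then, are a little off and sometimes report something else, mostly with a low value. They report only what shows in the picture. A call takes as long as a camera call.
- robot.search_frame(target, picture): "centre" ([x, y, z] in m, in world coordinates, good to about 4 mm: the middle of the surface that is visible of it).
- robot.trace(target, picture): "pixels" (384x512 bool, what is visible of it).
The state is a dict: "time": time; "qpos": joint angles; "qvel": joint speeds; "joint_efforts": joint torques, N m; "tool_pos": TCP position; "tool_rot": TCP orientation; "contact_force": force on the tool from outside, world axes, zero at the start; "torque": the same for the moment, N m; "opening": finger opening in m; "grip_force": force on a finger pad.
Only numpy, scipy, OpenCV 4.12 (cv2) and the standard library are available. Lean on these libraries where they do the work, as an engineer would, in place of code of your own. Each camera call takes 0.05 s, during which the arm holds its last target. There are 200 camera calls.

## Working session

There is one attempt and no reset: what is moved stays moved. The work goes in short steps, Python scripts to look and compute and a tool call to move; the robot and the scene stay as the last step left them, time stands still between calls to the robot, and variables do not carry over. Pictures are saved under pics/ and viewed, at most 10 in all, crops included, and the job is handed in when it is done.

Besides the shell and the picture viewer there is one more tool, called after "Emit:" as name(argument=value, ...) on one line, values as JSON. apply_moves: Moves the arm, as the interface text tells. Its arguments: {"type":"object","properties":{"motion":{"type":"string"},"force":{"type":"number"}},"required":["motion"]}

```bash
mkdir -p pics; ls
cat > h.py <<'E'
import numpy as np, cv2
from cell import robot
from scipy.spatial.transform import Rotation as Ro
def proj(p,X):
    c=np.asarray(p["R"])@np.asarray(X,float)+np.asarray(p["t"]); s=c[:2]/c[2]; r2=s@s
    f=192/np.tan(np.radians(p["fovy"])/2)
    return s*(1+p["k1"]*r2)*f+[p["cx"],p["cy"]]
def ray(p,uv):
    f=192/np.tan(np.radians(p["fovy"])/2); d=(np.asarray(uv,float)-[p["cx"],p["cy"]])/f; s=d.copy()
    for _ in range(30): s=d/(1+p["k1"]*(s@s))
    R=np.asarray(p["R"]); v=R.T@np.r_[s,1]; return -R.T@np.asarray(p["t"]), v/np.linalg.norm(v)
def onz(p,uv,z):
    o,v=ray(p,uv); return o+v*(z-o[2])/v[2]
E
python3 - <<'E'
from h import *
ps={n:robot.read_camera(n) for n in("scene","top")}
print(robot.observe())
for n,p in ps.items():
    cv2.imwrite(f"pics/{n}0.png",p["img"][:,:,::-1])
    o,_=ray(p,(256,192));print(n,o.round(3),p["fovy"],p["k1"])
    for t in("mill","well","crank","crank_grip","crank_knob","stand","bowl","finial","tin"):
        print(t,[(np.round(d["centre"],3).tolist(),round(d["score"],2)) for d in robot.search_frame(t,p)[:2]])
E
```

```text
pics
{'time': 0.1, 'qpos': array([-1.36497228e+00,  3.42615601e-01,  1.52487030e+00,  5.94855336e-06,
        1.27538839e+00, -1.45990833e-01]), 'qvel': array([-0.00052539, -0.00233778, -0.00224807,  0.00094511,  0.00057799,
       -0.00031851]), 'joint_efforts': array([ 1.89004757e-03, -4.32002628e+01, -2.44697142e+01,  7.19080470e-02,
        5.26619924e-02, -6.73876025e-05]), 'tool_pos': array([ 0.18087389, -0.49250106,  0.22615176]), 'tool_rot': array([-3.14032548e+00, -1.92071357e-04,  3.51813024e-01]), 'contact_force': array([-0.78243867, -0.64277899, -0.06888109]), 'torque': array([ 0.03604953,  0.02501967, -0.01614273]), 'grip_force': 0.0, 'opening': 0.09179389107920509}
scene [1.301 0.315 0.817] 45.51761904053367 -0.10345022599683415
mill [([0.55, 0.136, 0.101], 0.59)]
well [([0.551, 0.136, 0.1], 0.68), ([0.507, -0.243, 0.082], 0.5)]
crank [([0.507, -0.244, 0.082], 0.82)]
crank_grip [([0.504, -0.241, 0.087], 0.68)]
crank_knob [([0.51, -0.245, 0.077], 0.81), ([0.547, 0.136, 0.099], 0.24)]
stand [([0.524, -0.219, 0.031], 0.82), ([0.706, -0.06, 0.03], 0.74)]
bowl [([0.704, -0.062, 0.027], 0.81)]
finial [([0.412, -0.036, 0.045], 0.76), ([0.521, -0.22, 0.028], 0.35)]
tin [([0.711, -0.273, 0.056], 0.62)]
top [ 0.43  -0.055  1.167] 44.779265053779056 -0.13586591517607285
mill [([0.503, 0.12, 0.152], 0.61)]
well [([0.504, 0.123, 0.149], 0.92)]
crank [([0.508, -0.242, 0.084], 0.85)]
crank_grip [([0.511, -0.246, 0.086], 0.88), ([0.503, 0.118, 0.151], 0.46)]
crank_knob [([0.504, -0.245, 0.083], 0.74)]
stand [([0.486, -0.227, 0.03], 0.87)]
bowl []
finial [([0.504, -0.244, 0.085], 0.39)]
tin [([0.693, -0.277, 0.068], 0.68)]
```

Run:
```python
import cv2,numpy as np
a=cv2.imread("pics/scene0.png");b=cv2.imread("pics/top0.png")
cv2.imwrite("pics/top0b.png",cv2.resize(b,(800,600),interpolation=cv2.INTER_CUBIC))
cv2.imwrite("pics/scene0b.png",cv2.resize(a,(800,600),interpolation=cv2.INTER_CUBIC))
```

```text
(no output)
```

View pics/top0b.png

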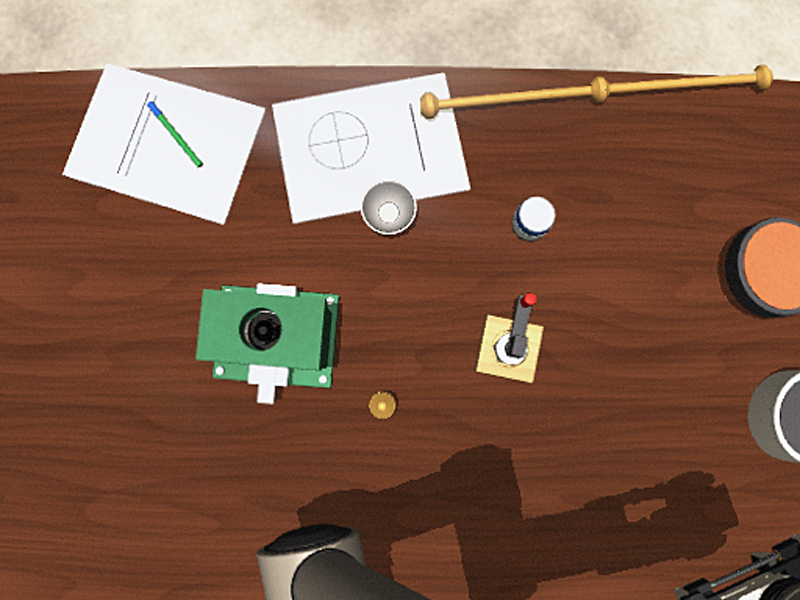

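View pics/scene0b.png

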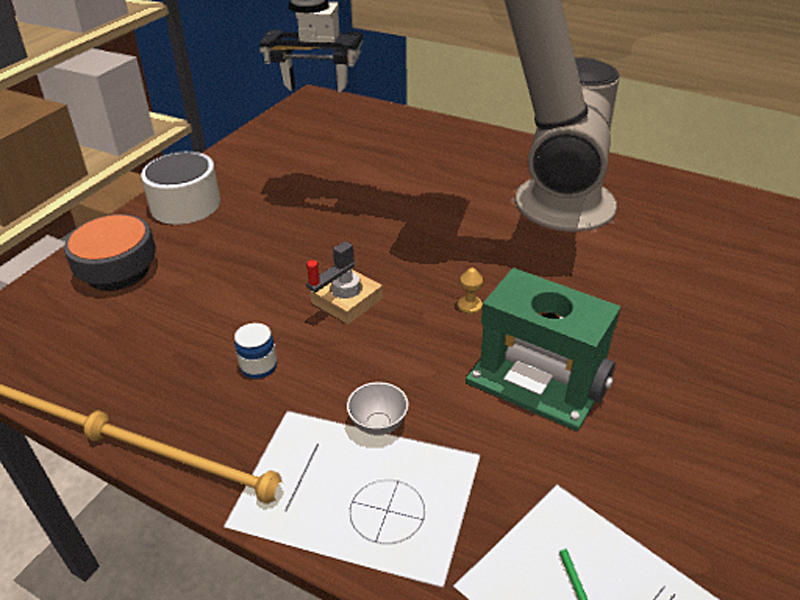

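Top view (enlarged ×1.56): the well is at about (262,330), the crank grip at (518,343), the knob at (530,300) and the finial at (382,405). The crank points mostly +x. Next I'll fit the known geometry to both pictures.

```bash
cat >> h.py <<'E'
from scipy.optimize import minimize, least_squares
S=4
def hullmask(p,pts,m):
    q=np.array([proj(p,x) for x in pts]); h=cv2.convexHull((q*S+S/2).astype(np.float32))
    cv2.fillConvexPoly(m,np.round(h).astype(np.int32),1)
def cyl(x,y,r,z0,z1): 
    a=np.linspace(0,2*np.pi,24,endpoint=False); return [(x+r*np.cos(t),y+r*np.sin(t),z) for t in a for z in(z0,z1)]
def box(x0,x1,y0,y1,z0,z1): return [(x,y,z) for x in(x0,x1) for y in(y0,y1) for z in(z0,z1)]
PARTS=[box(-.015,.015,-.01,.01,.07,.106),box(-.012,.08,-.011,.011,.06,.07),cyl(.07,0,.009,.07,.112),cyl(0,0,.012,.018,.06)]
def crankmask(p,x,y,z,yaw,knob=False):
    m=np.zeros((384*S,512*S),np.uint8); R=Ro.from_euler('z',yaw).as_matrix()
    for P in ([PARTS[2]] if knob else PARTS): hullmask(p,[R@np.array(q)+[x,y,z] for q in P],m)
    return cv2.resize(m.astype(np.float32),(512,384),interpolation=cv2.INTER_AREA)
def iou(a,b): return np.minimum(a,b).sum()/np.maximum(a,b).sum()
def red(p):
    i=p["img"].astype(int); return ((i[:,:,0]>90)&(i[:,:,1]<70)&(i[:,:,2]<70)&(i[:,:,0]>2.2*i[:,:,1])).astype(np.uint8)
def win(m,c,r=25):
    o=np.zeros_like(m); u,v=np.round(c).astype(int); o[max(0,v-r):v+r,max(0,u-r):u+r]=m[max(0,v-r):v+r,max(0,u-r):u+r]; return o
E
python3 - <<'E'
from h import *
ps={n:robot.read_camera(n) for n in("scene","top")}
x0=[.508,-.245,-.25]
T={};K={}
for n,p in ps.items():
    i=p["img"].astype(int)
    T[n]=max(robot.trace("crank",p),key=lambda d:d["score"])["pixels"].astype(np.float32)
    K[n]=win(red(p),proj(p,(.57,-.26,.1)),25).astype(np.float32)
    v,u=np.nonzero(K[n]); print(n,"trace px",T[n].sum(),"knob",K[n].sum(),u.mean(),v.mean())
# dark part mask: the grip and arm are dark grey, stand & socket bright
for use in (("scene","top"),("scene",),("top",)):
  best=None
  for yaw in (-.5,-.3,-.1):
    f=lambda q:-sum(iou(crankmask(ps[n],q[0],q[1],.012,q[2]),T[n])+iou(crankmask(ps[n],q[0],q[1],.012,q[2],True),K[n]) for n in use)
    r=minimize(f,[.508,-.25,yaw],method="Nelder-Mead",options=dict(initial_simplex=[[.508,-.245,yaw],[.518,-.245,yaw],[.508,-.235,yaw],[.508,-.245,yaw+.15]],xatol=1e-4,fatol=1e-4))
    if best is None or r.fun<best.fun:best=r
  print(use,best.x.round(4),best.fun)
# well/top face
p=ps["top"];i=p["img"].astype(int)
g=(i[:,:,1]>i[:,:,0]+15)&(i[:,:,1]>i[:,:,2]+5); 
c=proj(p,(.504,.123,.15)); print("c",c, i[int(c[1])+15:int(c[1])+18,int(c[0])+15])
G=win(g.astype(np.uint8),c,60); br=i[:,:,1][G>0]; print(np.percentile(br,[5,25,50,75,95]))
thr,_=cv2.threshold(br.astype(np.uint8),0,1,cv2.THRESH_OTSU); print("thr",thr)
for n,p in ps.items():
    w=[d for d in robot.trace("well",p)]
    for d in w[:2]:
        v,u=np.nonzero(d["pixels"]); print(n,d["score"],d["pixels"].sum(),u.min(),u.max(),v.min(),v.max())
for n,p in ps.items():
    c=proj(p,(.504,.123,.15)); r=60
    # dark well outline: largest non-green blob near the centre
    i=p["img"].astype(int); ng=~((i[:,:,1]>i[:,:,0]*1.3)&(i[:,:,1]>60))
    ng=win(ng.astype(np.uint8),c,26); k,l,st,ce=cv2.connectedComponentsWithStats(ng)
    j=l[int(c[1]),int(c[0])]; print(n,c,j,st[j],ce[j], onz(p,ce[j],.15))
E
```

```text
scene trace px 728.0 knob 109.0 199.8348623853211 173.91743119266056
top trace px 614.0 knob 38.0 339.1578947368421 190.52631578947367
('scene', 'top') [ 0.4922 -0.2423 -0.2578] -2.776124954223633
('scene',) [ 0.494  -0.2409 -0.261 ] -1.5975992679595947
('top',) [ 0.4921 -0.2432 -0.2495] -1.2035212516784668
c [167.87258032 213.54315164] [[ 99 172 120]
 [ 92 167 117]
 [ 93 166 118]]
[ 84. 161. 166. 170. 182.]
thr 122.0
scene 0.96 6683 299 396 172 273
top 0.84 5305 126 216 182 257
scene [352.55425006 191.59435733] 0 [     0      0    512    384 195327] [254.86027533 191.52994722] [ 0.60633216 -0.07399707  0.15      ]
top [167.87258032 213.54315164] 2 [153 197  27  27 544] [166.34191176 210.1875    ] [0.51135342 0.126548   0.15      ]
```

Run:
```python
from h import *
out=[]
for n in("scene","top"):
    p=robot.read_camera(n); im=cv2.resize(p["img"][:,:,::-1].copy(),None,fx=4,fy=4,interpolation=cv2.INTER_CUBIC)
    P=lambda X:tuple(int(a*4+2) for a in proj(p,X))
    m=cv2.resize((crankmask(p,.4925,-.2423,.012,-.258)>.5).astype(np.uint8),None,fx=4,fy=4)
    cs,_=cv2.findContours(m,0,1); cv2.drawContours(im,cs,-1,(0,255,255),1)
    for z in(.15,):
        for a in np.linspace(0,6.28,60): cv2.circle(im,P((.5114+.03*np.cos(a),.1265+.03*np.sin(a),z)),1,(255,0,255),-1)
    for X in((.4925,-.2423,.118),(.5114,.1265,.15)):
        u,v=P(X); out.append(im[v-140:v+140,u-190:u+190])
cv2.imwrite("pics/ov.png",np.vstack([np.hstack(out[:2]),np.hstack(out[2:])]))
```

```text
(no output)
```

View pics/ov.png

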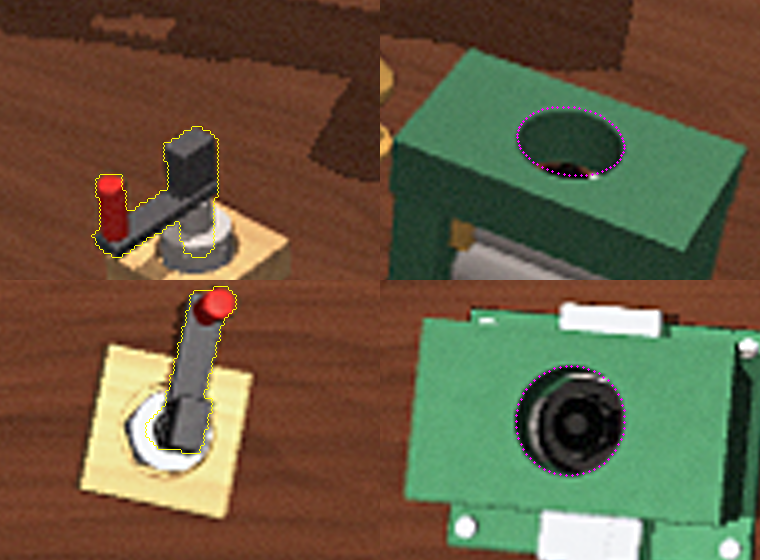

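The overlay matches: yellow outlines lie on the crank in both views and the magenta circle lies on the well rim. The crank origin is at (0.4925, −0.242) with yaw −0.258, and the well is at (0.511, 0.1265). I'll turn the wrist to crank yaw + π, which leaves joint 6 plenty of room for clockwise winding.

Emit:
apply_moves(motion="60 0 0 0 0 0 -0.181;60 0 0 0 0 0 -0.181;60 0 0 0 0 0 -0.181;60 0 0 0 0 0 -0.181;60 0 0 0 0 0 -0.181;60 0 0 0 0 0 -0.181;60 0 0 0 0 0 -0.181;60 0 0 0 0 0 -0.181;60 0 0 0 0 0 -0.181;60 0 0 0 0 0 -0.181;60 0 0 0 0 0 -0.181;60 0 0 0 0 0 -0.181;60 0 0 0 0 0 -0.181;60 0 0 0 0 0 -0.181;60 0 0 0 0 0 0;60 0 0 0 0 0 0", force=40)

```text
time: 3.4
tool_pos: [0.1809, -0.4928, 0.2267]
tool_rot: [-3.142, 0.0, 2.882]
contact_force: [-0.5, 0.2, 0.5]
opening: 0.0547
grip_force: 0.0
```

```bash
cat >> h.py <<'E'
def rel(target,yaw=None):
    s=robot.observe(); R=Ro.from_euler('xyz',s["tool_rot"]).as_matrix(); d=R.T@(np.array(target)-s["tool_pos"])
    print("t",round(s["time"],2),"pos",s["tool_pos"].round(4),"rot",s["tool_rot"].round(4),"q6",s["qpos"][5].round(3),"F",s["contact_force"].round(2),"Tq",s["torque"].round(3),"open",round(s["opening"],4),"grip",round(s["grip_force"],1))
    print("shift cm",(d*100).round(2), "" if yaw is None else "turn z %.4f"%(-((yaw-s["tool_rot"][2]+np.pi)%(2*np.pi)-np.pi)))
E
python3 -c "
from h import *
rel((.4925,-.2423,.18),-.258+np.pi)"
```

```text
t 3.4 pos [ 0.1809 -0.4928  0.2267] rot [-3.1415  0.      2.8823] q6 -2.676 F [-0.5   0.23  0.55] Tq [ 0.081 -0.188  0.03 ] open 0.0547 grip 0.0
shift cm [-23.69  32.21   4.67] turn z -0.0013
```

Emit:
apply_moves(motion="60 -3 4 0.5 0 0 0;60 -3 4 0.5 0 0 0;60 -3 4 0.5 0 0 0;60 -3 4 0.5 0 0 0;60 -3 4 0.5 0 0 0;60 -3 4 0.5 0 0 0;60 -3 4 0.5 0 0 0;60 -2.7 4.2 0.5 0 0 0;60 0 0 0.6 0 0 0;60 0 0 0 0 0 0;60 0 0 0 0 0 0")

```text
time: 4.78
tool_pos: [0.4909, -0.2423, 0.1809]
tool_rot: [-3.141, -0.0, 2.884]
contact_force: [0.6, 1.1, 0.3]
opening: 0.0551
grip_force: 0.0
```

```bash
python3 -c "
from h import *
rel((.4925,-.2423,.0865),-.258+np.pi)"
```

```text
t 4.78 pos [ 0.4909 -0.2423  0.1809] rot [-3.1412 -0.      2.8835] q6 -1.911 F [0.61 1.08 0.28] Tq [ 0.033 -0.199  0.025] open 0.0551 grip 0.0
shift cm [-0.15  0.04  9.44] turn z -0.0001
```

Emit:
apply_moves(motion="60 -0.15 0 3 0 0 0;60 0 0 3 0 0 0;60 0 0 2 0 0 0;60 0 0 1.4 0 0 0;60 0 0 0 0 0 0;30 0 0 0 0 0 0;0 0 0 0 0 0 0;0 0 0 0 0 0 0;0 0 0 0 0 0 0;0 0 0 0 0 0 0;0 0 0 0 0 0 0;0 0 0 0 0 0 0", force=40)

```text
time: 6.28
tool_pos: [0.4932, -0.2419, 0.0869]
tool_rot: [-3.141, 0.0, 2.886]
contact_force: [-0.7, -1.0, 2.2]
opening: 0.0198
grip_force: 39.9
```

```bash
python3 -c "
from h import *
rel((.4925,-.2423,.25))"
```

```text
t 6.28 pos [ 0.4932 -0.2419  0.0869] rot [-3.1412e+00  4.0000e-04  2.8858e+00] q6 -1.91 F [-0.67 -1.    2.23] Tq [-0.092 -0.019 -0.02 ] open 0.0198 grip 39.9
shift cm [  0.05  -0.07 -16.31]
```

Emit:
apply_moves(motion="0 0 0 -0.5 0 0 0;0 0 0 -1.5 0 0 0;0 0 0 -3 0 0 0;0 0 0 -3 0 0 0;0 0 0 -4 0 0 0;0 0 0 -4 0 0 0;0 0 0 -3 0 0 0;0 0 0 -1 0 0 0;0 0 0 0 0 0 0;0 0 0 0 0 0 0")

```text
time: 7.52
tool_pos: [0.4926, -0.2413, 0.2852]
tool_rot: [3.141, -0.003, 2.886]
contact_force: [-0.8, 0.4, -3.4]
opening: 0.0197
grip_force: 39.9
```

```bash
python3 -c "
from h import *
rel((.5114,.1265,.287))"
```

```text
t 7.53 pos [ 0.4926 -0.2413  0.2852] rot [ 3.1406e+00 -2.8000e-03  2.8858e+00] q6 -1.91 F [-0.76  0.35 -3.43] Tq [ 0.069 -0.148  0.013] open 0.0197 grip 39.9
shift cm [ 7.48 36.06 -0.13]
```

Emit:
apply_moves(motion="0 0.5 2.5 0 0 0 0;0 1 4.5 0 0 0 0;0 1 5 0 0 0 0;0 1 5 0 0 0 0;0 1 5 0 0 0 0;0 1 5 0 0 0 0;0 1 5 0 0 0 0;0 0.7 3 0 0 0 0;0 0.3 1.1 0 0 0 0;0 0 0 0 0 0 0;0 0 0 0 0 0 0;0 0 0 0 0 0 0")

```text
time: 9.02
tool_pos: [0.512, 0.1255, 0.2866]
tool_rot: [-3.141, -0.0, 2.884]
contact_force: [-0.4, 1.3, -4.4]
opening: 0.0195
grip_force: 39.9
```

Run:
```python
from h import *
rel((.5114,.1265,.287))
s=robot.observe(); tp=s["tool_pos"]; y0=s["tool_rot"][2]-np.pi
out=[]; ps={n:robot.read_camera(n) for n in("scene","top")}
K={n:win(red(p),proj(p,tp+[.065,-.02,.02]),30).astype(np.float32) for n,p in ps.items()}
print({n:k.sum() for n,k in K.items()})
T={n:max(robot.trace("crank",p),key=lambda d:d["score"])["pixels"] for n,p in ps.items()}
for n,p in ps.items():
    im=cv2.resize(p["img"][:,:,::-1].copy(),None,fx=4,fy=4,interpolation=cv2.INTER_CUBIC)
    m=cv2.resize((crankmask(p,tp[0],tp[1],tp[2]-.0749,y0)>.5).astype(np.uint8),None,fx=4,fy=4)
    cs,_=cv2.findContours(m,0,1); cv2.drawContours(im,cs,-1,(0,255,255),1)
    m=cv2.resize(T[n].astype(np.uint8),None,fx=4,fy=4)
    cs,_=cv2.findContours(m,0,1); cv2.drawContours(im,cs,-1,(255,255,0),1)
    u,v=(int(4*a) for a in proj(p,tp+[0,0,-.03])); out.append(im[max(0,v-260):v+260,u-200:u+200])
cv2.imwrite("pics/hold.png",np.hstack(out))
```

```text
t 9.03 pos [0.512  0.1255 0.2866] rot [-3.1413 -0.      2.8842] q6 -1.218 F [-0.44  1.25 -4.37] Tq [ 0.068 -0.09  -0.013] open 0.0195 grip 39.9
shift cm [ 0.09  0.09 -0.04] 
{'scene': np.float32(179.0), 'top': np.float32(44.0)}Traceback (most recent call last):
  File "<stdin>", line 7, in <module>
ValueError: max() iterable argument is empty
```

Run:
```python
from h import *
s=robot.observe(); tp=s["tool_pos"]; y0=s["tool_rot"][2]-np.pi
out=[]; ps={n:robot.read_camera(n) for n in("scene","top")}
for n,p in ps.items():
    k=win(red(p),proj(p,tp+[.065,-.02,.02]),30); m=crankmask(p,tp[0],tp[1],tp[2]-.0749,y0,True)
    print(n,"red",[a.mean().round(2) for a in np.nonzero(k)],"model",[a.mean().round(2) for a in np.nonzero(m>.5)])
    im=cv2.resize(p["img"][:,:,::-1].copy(),None,fx=4,fy=4,interpolation=cv2.INTER_CUBIC)
    m=cv2.resize((crankmask(p,tp[0],tp[1],tp[2]-.0749,y0)>.5).astype(np.uint8),None,fx=4,fy=4)
    cs,_=cv2.findContours(m,0,1); cv2.drawContours(im,cs,-1,(0,255,255),1)
    u,v=(int(4*a) for a in proj(p,tp+[0,0,-.03])); out.append(im[max(0,v-260):max(0,v-260)+520,u-200:u+200])
cv2.imwrite("pics/hold.png",np.hstack(out))
```

```text
scene red [np.float64(151.43), np.float64(342.51)] model [np.float64(151.41), np.float64(342.32)]
top red [np.float64(168.0), np.float64(165.16)] model [np.float64(167.35), np.float64(162.64)]
```

View pics/hold.png

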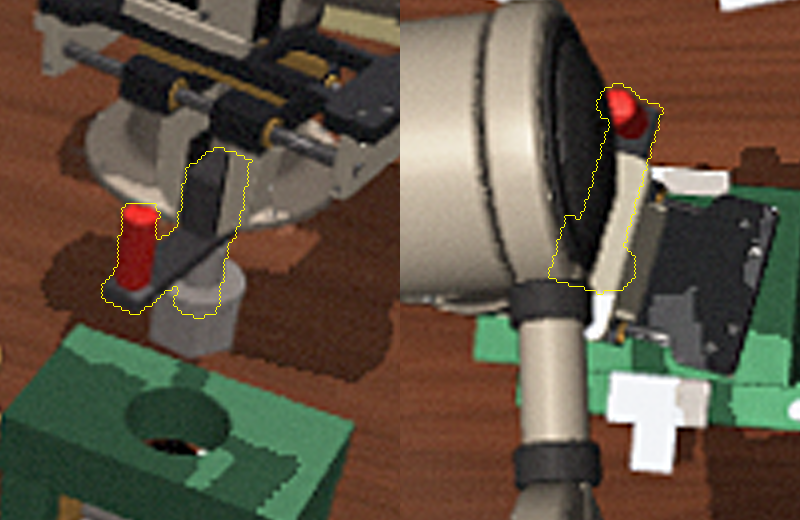

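The crank hangs upright in the grip, its axis on the TCP to about 1 mm, over the well. I'll lower it to just above the cone, then press lightly.

Emit:
apply_moves(motion="0 0.09 0.09 1 0 0 0;0 0 0 2 0 0 0;0 0 0 2 0 0 0;0 0 0 1.5 0 0 0;0 0 0 0.8 0 0 0;0 0 0 0.3 0 0 0;0 0 0 0 0 0 0;0 0 0 0 0 0 0;0 0 0 0.3 0 0 0;0 0 0 0.3 0 0 0;0 0 0 0 0 0 0;0 0 0 0 0 0 0")

```text
time: 10.82
tool_pos: [0.5113, 0.1276, 0.2047]
tool_rot: [-3.142, 0.0, 2.886]
contact_force: [0.5, 0.1, -3.6]
opening: 0.0198
grip_force: 39.9
```

```bash
python3 -c "
from h import *
rel((.5114,.1265,.195))"
```

```text
t 10.82 pos [0.5113 0.1276 0.2047] rot [-3.1415e+00  1.0000e-04  2.8858e+00] q6 -1.216 F [ 0.55  0.12 -3.62] Tq [ 0.073 -0.147 -0.021] open 0.0198 grip 39.9
shift cm [-0.04 -0.11  0.97]
```

Emit:
apply_moves(motion="0 0 -0.05 0.2 0 0 0;0 0 0 0.2 0 0 0;0 0 0 0.2 0 0 0;0 0 0 0.2 0 0 0;0 0 0 0 0 0 0;0 0 0 0 0 0 0")

```text
time: 11.58
tool_pos: [0.5112, 0.1272, 0.1967]
tool_rot: [-3.142, 0.0, 2.886]
contact_force: [0.0, -0.3, -3.6]
opening: 0.0196
grip_force: 39.9
```

Emit:
apply_moves(motion="0 0 0 0.1 0 0 0;0 0 0 0.1 0 0 0;0 0 0 0 0 0 0;0 0 0 0 0 0 0")

```text
time: 12.08
tool_pos: [0.5115, 0.1271, 0.1949]
tool_rot: [3.141, 0.001, 2.886]
contact_force: [1.5, 0.5, -1.8]
opening: 0.0201
grip_force: 39.9
```

Emit:
apply_moves(motion="0 0 0 0.1 0 0 0;0 0 0 0 0 0 0;0 0 0 0 0 0 0")

```text
time: 12.45
tool_pos: [0.5116, 0.1271, 0.1947]
tool_rot: [3.141, 0.002, 2.886]
contact_force: [-0.5, 0.2, 5.3]
opening: 0.0199
grip_force: 39.9
```

Contact at the shoulder level with about 9 N of push. Now I turn clockwise in small steps and feel for the drop.

Emit:
apply_moves(motion="0 0 0 0 0 0 0.05;0 0 0 0 0 0 0.05;0 0 0 0 0 0 0.05;0 0 0 0 0 0 0")

```text
time: 12.95
tool_pos: [0.512, 0.1277, 0.1946]
tool_rot: [3.14, 0.002, 2.736]
contact_force: [1.1, 3.1, 4.6]
opening: 0.0196
grip_force: 39.9
```

Emit:
apply_moves(motion="0 0 0 0 0 0 0.05;0 0 0 0 0 0 0.05;0 0 0 0 0 0 0.05;0 0 0 0 0 0 0")

```text
time: 13.45
tool_pos: [0.512, 0.1274, 0.1944]
tool_rot: [3.14, 0.002, 2.587]
contact_force: [2.7, 2.7, 4.6]
opening: 0.0201
grip_force: 39.9
```

Emit:
apply_moves(motion="0 0 0 0 0 0 0.05;0 0 0 0 0 0 0.05;0 0 0 0 0 0 0.05;0 0 0 0 0 0 0")

```text
time: 13.95
tool_pos: [0.512, 0.1272, 0.1944]
tool_rot: [3.14, 0.002, 2.437]
contact_force: [2.8, 0.7, 5.9]
opening: 0.0194
grip_force: 39.9
```

Emit:
apply_moves(motion="0 0 0 0 0 0 0.05;0 0 0 0 0 0 0.05;0 0 0 0 0 0 0.05;0 0 0 0 0 0 0")

```text
time: 14.45
tool_pos: [0.5119, 0.1271, 0.1946]
tool_rot: [3.14, 0.002, 2.287]
contact_force: [2.0, 0.8, 7.8]
opening: 0.0198
grip_force: 39.9
```

```bash
python3 -c "
from h import *
rel((.5114,.1265,.195))"
```

```text
t 14.45 pos [0.5119 0.1271 0.1946] rot [3.1398e+00 1.7000e-03 2.2875e+00] q6 -0.618 F [2.04 0.85 7.84] Tq [ 0.212 -0.716  0.039] open 0.0198 grip 39.9
shift cm [-0.01 -0.08 -0.04]
```

Emit:
apply_moves(motion="0 0 0 -0.02 0 0 0.05;0 0 0 0 0 0 0.05;0 0 0 0 0 0 0.05;0 0 0 0 0 0 0")

```text
time: 14.95
tool_pos: [0.5118, 0.1271, 0.1947]
tool_rot: [3.14, 0.001, 2.137]
contact_force: [2.8, 0.9, 7.2]
opening: 0.02
grip_force: 39.9
```

Emit:
apply_moves(motion="0 0 0 0 0 0 0.05;0 0 0 0 0 0 0.05;0 0 0 0 0 0 0.05;0 0 0 0 0 0 0")

```text
time: 15.45
tool_pos: [0.5118, 0.1271, 0.1947]
tool_rot: [3.14, 0.001, 1.987]
contact_force: [2.7, 0.6, 5.9]
opening: 0.0199
grip_force: 39.9
```

```bash
python3 -c "
from h import *
rel((.5114,.1265,.195))"
```

```text
t 15.45 pos [0.5118 0.1271 0.1947] rot [3.1397e+00 1.1000e-03 1.9875e+00] q6 -0.318 F [2.69 0.57 5.9 ] Tq [ 0.175 -0.683 -0.019] open 0.0199 grip 39.9
shift cm [-0.04 -0.06 -0.03]
```

Emit:
apply_moves(motion="0 0 0 0 0 0 0.05;0 0 0 0 0 0 0.05;0 0 0 0 0 0 0")

```text
time: 15.82
tool_pos: [0.5118, 0.1271, 0.1947]
tool_rot: [3.14, 0.001, 1.887]
contact_force: [2.6, -0.3, 5.7]
opening: 0.0197
grip_force: 39.9
```

Emit:
apply_moves(motion="0 0 0 0 0 0 0.05;0 0 0 0 0 0 0.05;0 0 0 0 0 0 0")

```text
time: 16.2
tool_pos: [0.5119, 0.127, 0.1946]
tool_rot: [3.14, 0.001, 1.787]
contact_force: [2.8, 0.2, 5.6]
opening: 0.0197
grip_force: 39.9
```

```bash
python3 -c "
from h import *
rel((.5114,.1265,.195))"
```

```text
t 16.2 pos [0.5119 0.127  0.1946] rot [3.1395e+00 8.0000e-04 1.7875e+00] q6 -0.118 F [2.8  0.2  5.57] Tq [ 0.079 -0.709  0.032] open 0.0197 grip 39.9
shift cm [-0.04 -0.06 -0.04]
```

A full 60° passed with no drop. Force x stays near +2.7 N, so the screw axis must lie slightly further +x. I'll centre by force (the tool's y is about world +x now), then search back.

Emit:
apply_moves(motion="0 -0.01 0.05 0 0 0 0;0 0 0 0 0 0 0;0 0 0 0 0 0 0")

```text
time: 16.58
tool_pos: [0.512, 0.127, 0.1946]
tool_rot: [3.14, 0.001, 1.788]
contact_force: [1.2, 0.9, 6.7]
opening: 0.02
grip_force: 39.9
```

```bash
python3 -c "
from h import *
rel((.5114,.1265,.195))"
```

```text
t 16.57 pos [0.512  0.127  0.1946] rot [3.1404e+00 6.0000e-04 1.7880e+00] q6 -0.119 F [1.21 0.89 6.74] Tq [ 0.053 -0.493  0.003] open 0.02 grip 39.9
shift cm [-0.04 -0.07 -0.04]
```

Emit:
apply_moves(motion="0 0.03 0.05 0 0 0 0;0 0 0 0 0 0 0;0 0 0 0 0 0 0")

```text
time: 16.95
tool_pos: [0.5122, 0.1272, 0.1946]
tool_rot: [3.141, 0.001, 1.788]
contact_force: [-0.1, 0.5, 7.1]
opening: 0.0194
grip_force: 39.9
```

Emit:
apply_moves(motion="0 0 0 0 0 0 -0.03;0 0 0 0 0 0 -0.03;0 0 0 0 0 0 -0.03;0 0 0 0 0 0 0")

```text
time: 17.45
tool_pos: [0.5118, 0.1269, 0.1946]
tool_rot: [-3.141, 0.001, 1.878]
contact_force: [0.1, -1.0, 9.6]
opening: 0.02
grip_force: 39.9
```

Emit:
apply_moves(motion="0 0 0 0 0 0 -0.03;0 0 0 0 0 0 -0.03;0 0 0 0 0 0 -0.03;0 0 0 0 0 0 0")

```text
time: 17.95
tool_pos: [0.5118, 0.1268, 0.1946]
tool_rot: [-3.141, 0.001, 1.968]
contact_force: [-0.7, -1.8, 9.3]
opening: 0.02
grip_force: 39.9
```

```bash
python3 -c "
from h import *
rel((.5114,.1265,.195))"
```

```text
t 17.95 pos [0.5118 0.1268 0.1946] rot [-3.1407e+00  1.3000e-03  1.9681e+00] q6 -0.298 F [-0.75 -1.85  9.35] Tq [-0.449 -0.002 -0.058] open 0.02 grip 39.9
shift cm [-0.01 -0.04 -0.04]
```

Emit:
apply_moves(motion="0 -0.02 -0.03 -0.04 0 0 -0.03;0 0 0 0 0 0 -0.03;0 0 0 0 0 0 -0.03;0 0 0 0 0 0 0")

```text
time: 18.45
tool_pos: [0.5116, 0.1265, 0.1947]
tool_rot: [-3.141, 0.001, 2.058]
contact_force: [0.9, -1.4, 5.9]
opening: 0.0198
grip_force: 39.9
```

Emit:
apply_moves(motion="0 0 0 0 0 0 -0.03;0 0 0 0 0 0 -0.03;0 0 0 0 0 0 -0.03;0 0 0 0 0 0 0")

```text
time: 18.95
tool_pos: [0.5116, 0.1264, 0.1947]
tool_rot: [-3.14, 0.001, 2.148]
contact_force: [0.3, -1.4, 7.1]
opening: 0.0198
grip_force: 39.9
```

Emit:
apply_moves(motion="0 0 0 0 0 0 -0.03;0 0 0 0 0 0 -0.03;0 0 0 0 0 0 -0.03;0 0 0 0 0 0 0")

```text
time: 19.45
tool_pos: [0.5117, 0.1263, 0.1946]
tool_rot: [-3.14, 0.001, 2.238]
contact_force: [0.6, -2.8, 6.4]
opening: 0.0196
grip_force: 39.9
```

```bash
python3 -c "
from h import *
rel((.5114,.1265,.195))"
```

```text
t 19.45 pos [0.5117 0.1263 0.1946] rot [-3.1402e+00  1.3000e-03  2.2381e+00] q6 -0.569 F [ 0.59 -2.8   6.39] Tq [-0.509 -0.239 -0.018] open 0.0196 grip 39.9
shift cm [ 0.03 -0.01 -0.04]
```

Emit:
apply_moves(motion="0 -0.03 -0.02 0 0 0 -0.03;0 0 0 0 0 0 -0.03;0 0 0 0 0 0 -0.03;0 0 0 0 0 0 0")

```text
time: 19.95
tool_pos: [0.5119, 0.126, 0.1946]
tool_rot: [-3.14, 0.001, 2.328]
contact_force: [0.8, -2.1, 5.7]
opening: 0.0199
grip_force: 39.9
```

Emit:
apply_moves(motion="0 0 0 0 0 0 -0.03;0 0 0 0 0 0 -0.03;0 0 0 0 0 0 -0.03;0 0 0 0 0 0 0")

```text
time: 20.45
tool_pos: [0.512, 0.126, 0.1946]
tool_rot: [-3.14, 0.001, 2.418]
contact_force: [1.9, -1.9, 5.1]
opening: 0.0201
grip_force: 39.9
```

Emit:
apply_moves(motion="0 0 0 0 0 0 -0.03;0 0 0 0 0 0 -0.03;0 0 0 0 0 0 -0.03;0 0 0 0 0 0 0")

```text
time: 20.95
tool_pos: [0.512, 0.1265, 0.1943]
tool_rot: [-3.141, 0.001, 2.506]
contact_force: [0.9, -4.9, 4.5]
opening: 0.0194
grip_force: 40.0
```

```bash
python3 -c "
from h import *
rel((.5114,.1265,.195))"
```

```text
t 20.95 pos [0.512  0.1265 0.1943] rot [-3.1408e+00  6.0000e-04  2.5064e+00] q6 -0.838 F [ 0.87 -4.86  4.48] Tq [-1.094 -0.546 -0.062] open 0.0194 grip 40.0
shift cm [ 0.05 -0.03 -0.07]
```

z dipped and the side force jumped near yaw 2.5, so the flats are probably close. I'll step finely here with readings.

Emit:
apply_moves(motion="0 0 0 0.03 0 0 -0.02;0 0 0 0 0 0 0;0 0 0 0 0 0 0")

```text
time: 21.32
tool_pos: [0.5121, 0.127, 0.1934]
tool_rot: [3.142, -0.0, 2.526]
contact_force: [4.2, -2.2, -2.8]
opening: 0.02
grip_force: 40.0
```

Emit:
apply_moves(motion="0 0 0 0 0 0 -0.02;0 0 0 0 0 0 -0.02;0 0 0 0 0 0 0")

```text
time: 21.7
tool_pos: [0.5119, 0.127, 0.1933]
tool_rot: [-3.141, -0.0, 2.566]
contact_force: [5.0, -3.0, -2.3]
opening: 0.0198
grip_force: 40.0
```

Emit:
apply_moves(motion="0 0 0 0 0 0 -0.02;0 0 0 0 0 0 -0.02;0 0 0 0 0 0 0")

```text
time: 22.08
tool_pos: [0.512, 0.127, 0.1932]
tool_rot: [-3.141, -0.0, 2.606]
contact_force: [4.4, -2.7, -2.9]
opening: 0.0201
grip_force: 40.0
```

```bash
python3 -c "
from h import *
rel((.5114,.1265,.195))"
```

```text
t 22.07 pos [0.512  0.127  0.1932] rot [-3.1413e+00 -4.0000e-04  2.6056e+00] q6 -0.937 F [ 4.41 -2.67 -2.89] Tq [-0.736 -1.263 -0.017] open 0.0201 grip 40.0
shift cm [ 0.03 -0.07 -0.18]
```

It dropped. The downward load is gone at yaw about 2.53–2.61 and there is no turning resistance yet. Now I lower it home in small steps.

Emit:
apply_moves(motion="0 0 0 0.1 0 0 0;0 0 0 0.1 0 0 0;0 0 0 0.1 0 0 0;0 0 0 0 0 0 0;0 0 0 0 0 0 0")

```text
time: 22.7
tool_pos: [0.5121, 0.127, 0.1908]
tool_rot: [3.141, 0.0, 2.606]
contact_force: [4.3, -0.6, -3.4]
opening: 0.0199
grip_force: 40.0
```

```bash
python3 -c "
from h import *
rel((.5114,.1265,.195))"
```

```text
t 22.7 pos [0.5121 0.127  0.1908] rot [3.1414e+00 2.0000e-04 2.6057e+00] q6 -0.937 F [ 4.29 -0.58 -3.43] Tq [-0.538 -1.337 -0.026] open 0.0199 grip 40.0
shift cm [ 0.03 -0.08 -0.42]
```

Emit:
apply_moves(motion="0 -0.04 0.03 0.1 0 0 0;0 0 0 0.2 0 0 0;0 0 0 0.2 0 0 0;0 0 0 0.2 0 0 0;0 0 0 0.2 0 0 0;0 0 0 0.2 0 0 0;0 0 0 0 0 0 0;0 0 0 0 0 0 0")

```text
time: 23.7
tool_pos: [0.5123, 0.127, 0.1796]
tool_rot: [-3.141, -0.0, 2.606]
contact_force: [4.1, -1.9, -5.2]
opening: 0.02
grip_force: 40.0
```

Emit:
apply_moves(motion="0 0 0 0.1 0 0 0;0 0 0 0.1 0 0 0;0 0 0 0 0 0 0;0 0 0 0 0 0 0")

```text
time: 24.2
tool_pos: [0.5124, 0.127, 0.178]
tool_rot: [-3.142, 0.0, 2.606]
contact_force: [3.6, -1.6, -3.1]
opening: 0.0199
grip_force: 40.0
```

```bash
python3 -c "
from h import *
rel((.5114,.1265,.177))"
```

```text
t 24.2 pos [0.5124 0.127  0.178 ] rot [-3.1415  0.      2.6058] q6 -0.937 F [ 3.62 -1.56 -3.15] Tq [-0.5   -1.008 -0.028] open 0.0199 grip 40.0
shift cm [ 0.06 -0.09  0.1 ]
```

Emit:
apply_moves(motion="0 -0.04 0.03 0.1 0 0 0;0 0 0 0.05 0 0 0;0 0 0 0 0 0 0;0 0 0 0 0 0 0")

```text
time: 24.7
tool_pos: [0.5127, 0.1271, 0.1768]
tool_rot: [-3.142, -0.0, 2.606]
contact_force: [-0.4, -2.2, 4.3]
opening: 0.0199
grip_force: 40.0
```

```bash
python3 -c "
from h import *
rel((.5114,.1265,.177))"
```

```text
t 24.7 pos [0.5127 0.1271 0.1768] rot [-3.1415e+00 -2.0000e-04  2.6058e+00] q6 -0.937 F [-0.41 -2.18  4.29] Tq [-0.389 -0.14  -0.045] open 0.0199 grip 40.0
shift cm [ 0.08 -0.12 -0.02]
```

It's fully home (TCP z 0.1768, so origin 48 mm below the rim) under about 8 N. I'll ease the push and lower the grip force to 25 N so the pads act as a torque limiter, then wind clockwise.

Emit:
apply_moves(motion="0 0 0 -0.05 0 0 0;0 0 0 0 0 0 0.04;0 0 0 0 0 0 0.05;0 0 0 0 0 0 0.05;0 0 0 0 0 0 0.05;0 0 0 0 0 0 0.05;0 0 0 0 0 0 0.05;0 0 0 0 0 0 0.05;0 0 0 0 0 0 0.05", force=25)

```text
time: 25.82
tool_pos: [0.513, 0.1265, 0.1768]
tool_rot: [-3.141, 0.001, 2.215]
contact_force: [2.1, -4.4, 1.9]
opening: 0.0197
grip_force: 25.0
```

```bash
python3 -c "
from h import *
rel((.5114,.1265,.177))"
```

```text
t 25.82 pos [0.513  0.1265 0.1768] rot [-3.1408e+00  1.0000e-03  2.2148e+00] q6 -0.546 F [ 2.15 -4.41  1.88] Tq [-0.874 -0.427  0.194] open 0.0197 grip 25.0
shift cm [ 0.09 -0.13 -0.02]
```

Emit:
apply_moves(motion="0 -0.04 -0.03 0 0 0 0.05;0 0 0 0 0 0 0.05;0 0 0 0 0 0 0.05;0 0 0 0 0 0 0.05;0 0 0 0 0 0 0.05;0 0 0 0 0 0 0.05")

```text
time: 26.58
tool_pos: [0.5127, 0.1261, 0.1768]
tool_rot: [-3.141, 0.001, 1.915]
contact_force: [0.2, -3.0, 3.4]
opening: 0.0199
grip_force: 25.0
```

```bash
python3 -c "
from h import *
rel((.5114,.1265,.177))"
```

```text
t 26.57 pos [0.5127 0.1261 0.1768] rot [-3.1407e+00  8.0000e-04  1.9147e+00] q6 -0.247 F [ 0.2  -2.95  3.43] Tq [-0.774 -0.238  0.21 ] open 0.0199 grip 25.0
shift cm [ 0.08 -0.11 -0.02]
```

Emit:
apply_moves(motion="0 -0.03 -0.02 0 0 0 0.03;0 0 0 0 0 0 0.03;0 0 0 0 0 0 0.03;0 0 0 0 0 0 0.03;0 0 0 0 0 0 0.03", force=18)

```text
time: 27.2
tool_pos: [0.5125, 0.1261, 0.1768]
tool_rot: [-3.141, 0.0, 1.764]
contact_force: [-0.5, -3.3, -0.1]
opening: 0.0201
grip_force: 18.0
```

```bash
python3 -c "
from h import *
rel((.5114,.1265,.177))"
```

```text
t 27.2 pos [0.5125 0.1261 0.1768] rot [-3.1408e+00  2.0000e-04  1.7639e+00] q6 -0.097 F [-0.54 -3.34 -0.08] Tq [-0.741  0.001  0.212] open 0.0201 grip 18.0
shift cm [ 0.07 -0.1  -0.02]
```

Emit:
apply_moves(motion="0 0 0 0 0 0 0.025;0 0 0 0 0 0 0.025;0 0 0 0 0 0 0.025;0 0 0 0 0 0 0.025")

```text
time: 27.7
tool_pos: [0.5125, 0.1261, 0.1768]
tool_rot: [-3.141, 0.0, 1.664]
contact_force: [-1.9, -4.0, 0.1]
opening: 0.0201
grip_force: 18.0
```

```bash
python3 -c "
from h import *
rel((.5114,.1265,.177))"
```

```text
t 27.7 pos [0.5125 0.1261 0.1768] rot [-3.1407e+00  2.0000e-04  1.6642e+00] q6 0.003 F [-1.86 -3.96  0.12] Tq [-0.973  0.333  0.183] open 0.0201 grip 18.0
shift cm [ 0.05 -0.1  -0.02]
```

Emit:
apply_moves(motion="0 -0.05 -0.03 0 0 0 0.025;0 0 0 0 0 0 0.025;0 0 0 0 0 0 0.025;0 0 0 0 0 0 0.025")

```text
time: 28.2
tool_pos: [0.5123, 0.1258, 0.1768]
tool_rot: [-3.141, -0.0, 1.564]
contact_force: [-2.6, -0.5, -1.1]
opening: 0.0201
grip_force: 18.0
```

```bash
python3 -c "
from h import *
rel((.5114,.1265,.177))"
```

```text
t 28.2 pos [0.5123 0.1258 0.1768] rot [-3.1410e+00 -2.0000e-04  1.5642e+00] q6 0.102 F [-2.59 -0.55 -1.15] Tq [-0.435  0.347  0.148] open 0.0201 grip 18.0
shift cm [ 0.07 -0.1  -0.02]
```

Emit:
apply_moves(motion="0 0 -0.04 0 0 0 0.025;0 0 0 0 0 0 0.025;0 0 0 0 0 0 0.025;0 0 0 0 0 0 0.025")

```text
time: 28.7
tool_pos: [0.5121, 0.1257, 0.1768]
tool_rot: [-3.141, -0.0, 1.464]
contact_force: [-0.6, -0.4, -4.0]
opening: 0.02
grip_force: 18.0
```

```bash
python3 -c "
from h import *
rel((.5114,.1265,.177))"
```

```text
t 28.7 pos [0.5121 0.1257 0.1768] rot [-3.1413 -0.      1.4641] q6 0.202 F [-0.6  -0.45 -3.96] Tq [-0.226  0.132  0.175] open 0.02 grip 18.0
shift cm [ 0.07 -0.08 -0.02]
```

Emit:
apply_moves(motion="0 0 0 0.03 0 0 0.025;0 0 0 0 0 0 0.025;0 0 0 0 0 0 0.025;0 0 0 0 0 0 0.025")

```text
time: 29.2
tool_pos: [0.512, 0.1257, 0.1768]
tool_rot: [-3.141, -0.0, 1.364]
contact_force: [-2.8, 0.0, 0.6]
opening: 0.0201
grip_force: 18.0
```

```bash
python3 -c "
from h import *
rel((.5114,.1265,.177))"
```

```text
t 29.2 pos [0.512  0.1257 0.1768] rot [-3.1414 -0.      1.3641] q6 0.302 F [-2.76  0.01  0.58] Tq [-0.162  0.606  0.195] open 0.0201 grip 18.0
shift cm [ 0.06 -0.08 -0.02]
```

Emit:
apply_moves(motion="0 0 -0.04 0 0 0 0.025;0 0 0 0 0 0 0.025;0 0 0 0 0 0 0.025;0 0 0 0 0 0 0.025")

```text
time: 29.7
tool_pos: [0.5118, 0.1257, 0.1768]
tool_rot: [3.141, -0.0, 1.264]
contact_force: [-2.0, -0.5, 0.7]
opening: 0.02
grip_force: 18.0
```

```bash
python3 -c "
from h import *
rel((.5114,.1265,.177))"
```

```text
t 29.7 pos [0.5118 0.1257 0.1768] rot [ 3.1414 -0.      1.2641] q6 0.402 F [-2.04 -0.54  0.69] Tq [-0.215  0.564  0.197] open 0.02 grip 18.0
shift cm [ 0.06 -0.06 -0.02]
```

Emit:
apply_moves(motion="0 0 -0.03 0 0 0 0.025;0 0 0 0 0 0 0.025;0 0 0 0 0 0 0.025;0 0 0 0 0 0 0.025")

```text
time: 30.2
tool_pos: [0.5117, 0.1258, 0.1768]
tool_rot: [3.141, -0.0, 1.164]
contact_force: [-1.2, -0.8, 2.6]
opening: 0.0199
grip_force: 18.0
```

```bash
python3 -c "
from h import *
rel((.5114,.1265,.177))"
```

```text
t 30.2 pos [0.5117 0.1258 0.1768] rot [ 3.1411e+00 -1.0000e-04  1.1642e+00] q6 0.502 F [-1.19 -0.8   2.58] Tq [-0.28   0.383  0.167] open 0.0199 grip 18.0
shift cm [ 0.05 -0.05 -0.02]
```

Emit:
apply_moves(motion="0 0 -0.02 0 0 0 0.025;0 0 0 0 0 0 0.025;0 0 0 0 0 0 0.025;0 0 0 0 0 0 0.025")

```text
time: 30.7
tool_pos: [0.5115, 0.1259, 0.1768]
tool_rot: [3.141, -0.0, 1.064]
contact_force: [-0.8, -1.8, 2.4]
opening: 0.0201
grip_force: 18.0
```

```bash
python3 -c "
from h import *
rel((.5114,.1265,.177))"
```

```text
t 30.7 pos [0.5115 0.1259 0.1768] rot [ 3.1412e+00 -1.0000e-04  1.0641e+00] q6 0.603 F [-0.82 -1.84  2.41] Tq [-0.39   0.236  0.209] open 0.0201 grip 18.0
shift cm [ 0.05 -0.04 -0.02]
```

Emit:
apply_moves(motion="0 -0.02 0 0 0 0 0.025;0 0 0 0 0 0 0.025;0 0 0 0 0 0 0.025;0 0 0 0 0 0 0.025")

```text
time: 31.2
tool_pos: [0.5114, 0.126, 0.1768]
tool_rot: [3.141, -0.001, 0.965]
contact_force: [-0.6, 0.9, 4.3]
opening: 0.0205
grip_force: 18.7
```

```bash
python3 -c "
from h import *
rel((.5114,.1265,.177))"
```

```text
t 31.2 pos [0.5114 0.126  0.1768] rot [ 3.1413e+00 -5.0000e-04  9.6470e-01] q6 0.702 F [-0.61  0.88  4.28] Tq [0.002 0.097 0.586] open 0.0205 grip 18.7
shift cm [ 0.04 -0.03 -0.02]
```

The torque jumped from 0.2 to 0.59 N·m (about 8 N at the knob) and the pads began to yield. That's the stop after about 1.5 rad, so I relax the twist slightly, open and rise straight up.

Emit:
apply_moves(motion="0 0 0 0 0 0 -0.02;0 0 0 0 0 0 0;25 0 0 0 0 0 0;35 0 0 0 0 0 0;60 0 0 0 0 0 0;60 0 0 0 0 0 0;60 0 0 0 0 0 0;60 0 0 -0.5 0 0 0;60 0 0 -1 0 0 0;60 0 0 -2 0 0 0;60 0 0 -3 0 0 0;60 0 0 -4 0 0 0;60 0 0 -4 0 0 0;60 0 0 0 0 0 0")

```text
time: 32.95
tool_pos: [0.5125, 0.1259, 0.3258]
tool_rot: [3.135, -0.005, 0.986]
contact_force: [-0.2, 0.6, 0.3]
opening: 0.0551
grip_force: 0.0
```

Run:
```python
from h import *
rel((.5114,.1265,.177))
p=robot.read_camera("scene")
im=cv2.resize(p["img"][:,:,::-1].copy(),None,fx=4,fy=4,interpolation=cv2.INTER_CUBIC)
m=cv2.resize((crankmask(p,.512,.1265,.102,.965-np.pi)>.5).astype(np.uint8),None,fx=4,fy=4)
cs,_=cv2.findContours(m,0,1); cv2.drawContours(im,cs,-1,(0,255,255),1)
u,v=(int(4*a) for a in proj(p,(.5114,.1265,.16))); cv2.imwrite("pics/end.png",im[max(0,v-300):v+300,u-400:u+400][:600,:800])
for n in("scene","top"):
    q=robot.read_camera(n); print(n,[(t,np.round(d["centre"],3).tolist()) for t in("bowl","finial","tin","roll_mid") for d in robot.search_frame(t,q)[:1]])
```

```text
t 32.95 pos [0.5125 0.1259 0.3258] rot [ 3.1354 -0.0049  0.9859] q6 0.681 F [-0.19  0.62  0.32] Tq [-0.051 -0.055  0.004] open 0.0551 grip 0.0
shift cm [-0.09 -0.21 14.88] 
scene [('bowl', [0.703, -0.061, 0.027]), ('finial', [0.416, -0.037, 0.047]), ('tin', [0.711, -0.269, 0.062]), ('roll_mid', [0.497, -0.242, 0.028])]
top [('bowl', [0.721, -0.053, 0.023]), ('finial', [0.406, -0.041, 0.063]), ('tin', [0.689, -0.277, 0.071])]
```

View pics/end.png

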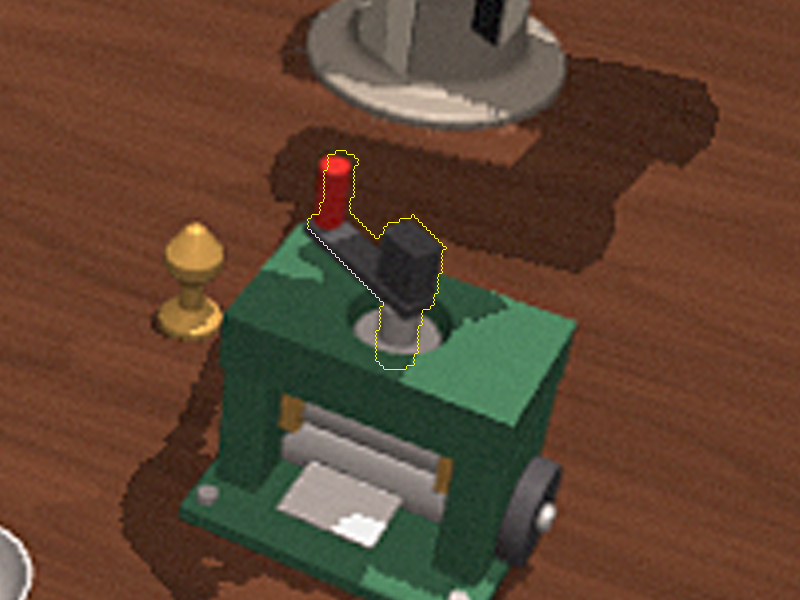

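The crank stands upright and fully seated, matching the yellow home-pose outline (knob at about (335,190), grip at (410,255)). The bowl, finial and tin haven't moved, so I'm handing in.

```bash
python3 -c "
from cell import robot
print(robot.hand_in())"
```

```text
the job is handed in; nothing more can be done
None
```

The crank is fully home on the screw and wound clockwise about 1.5 rad, where the torque rise (about 8 N at the knob) told me the roll had reached its stop; I then released it, left the bowl, finial and tin untouched, and handed the job in at about 33 s.

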